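# Tap the locking wedge home in a leaning mould half

### The arm

A 7-joint arm with a two-finger parallel gripper is mounted at the origin on the work surface. World frame = base frame: x ahead of the robot, y to its left, z up, the work surface at z = 0. Lengths are in m, angles in rad, forces in N, time in s.
With the tool pointing down it reaches from about 0.375 to 0.925 m from the base axis. Payload 3.1 kg.
Tool frame: the origin (TCP) lies between the finger pads; the fingertips stand 19 mm ahead of it and the grasp point (between the pads) is the TCP; z points along the fingers, y is the direction in which the jaws open and shut (so a half turn about z gives the same grasp; the last joint's range is limited). The gripper opens to 85 mm and grips with 20 to 120 N. Pads are 22 mm wide; open, the fingers measure 114 mm over their backs; the gripper's body (76 mm by 85 mm) begins 54 mm behind the grasp point. The pads swing forward as they close: fully open they stand 13 mm farther back than shut.
Start: joints at [1.148, 0.383, 0.044, 1.598, -0.018, 1.161, -0.05], TCP at [0.207, -0.616, 0.25] pointing down, gripper open.
Joint ranges: [-2.61, 2.61], [-0.41, 2.15], [-1.48, 1.57], [0, 2.5], [-1.57, 4.71], [0.05, 1.97], [-2.85, 2.85]. Speed limits (rad/s): [2.79, 2.79, 3.14, 3.14, 3.14, 3.14, 3.14].

### API

Orientations are given as a unit quaternion [x, y, z, w].
In Python, from bench import move_ptp, movel, move_j, move_gripper, pause, inverse_kinematics, read_camera, camera_params, MotionError, sign_off, look_for, tip_of, read_time_s, read_qpos, read_joint_vel, read_effort, read_eef_pos, read_tcp_rot, read_ft_force, read_ft_torque, read_finger_gap gives the robot as it stands. Calls block until the motion is done:
- move_ptp(position, orientation): joint-space move of the TCP to a pose.
- movel(position, orientation=None, speed=0.15): straight line of the TCP; orientation=None keeps the orientation; speed is the mean speed in m/s.
- move_j(angles): joint-space move.
- move_gripper(opening, effort=None): finger opening in m; effort is the grip in N (None keeps the last); returns when the fingers have stopped.
- pause(seconds).
- inverse_kinematics(position, orientation): joint angles nearest the present ones, or None.
- read_camera(name): name is "scene" or "side" or "wrist"; returns the picture (480x640x3 uint8, red, green, blue); there is no depth.
- camera_params(name): a dict with "K" (3x3 intrinsics, pixels), "dist_coeffs" ([k1, k2, p1, p2, k3] as OpenCV has them; the pictures are not rectified), "camera_from_world" (4x4, takes a point from world to camera coordinates). Camera axes: x right, y down, z forward; pixel columns grow to the right and rows downward; lengths in m; the calibration is good to about 2 mm. A picture is of the moment at which its call begins: read the wrist's pose just before it. camera_params takes no time and is no camera call; for the wrist camera it gives the pose at the moment of the call.
A pose or a line that the arm cannot do raises MotionError and nothing moves.
- sign_off(): hands the job in, once; it reports no verdict.
Trained networks look in the newest picture that a camera, given by its name, has taken for a name from the list of things; names that differ only in an ending like _2 or _b are one class to them, and where a whole thing is asked for, a point or a joint stands for the part that bears it (a point fixed in the world has none). Each returns a list of dicts, best first, with "confidence" (0 to 1); they miss things now and then, are a little off and sometimes report something else, mostly with a low value. They report only what shows in the picture. A call takes as long as a camera call. They do not tell look-alikes from the thing itself.
- look_for(camera, name): "at" ([column, row] in pixels, amid what is visible of it).
- tip_of(camera, name): "at" ([column, row] in pixels: a listed point, or the origin of a listed thing).
Readings, each from a call of its own:
- read_time_s(): time.
- read_qpos(): joint angles.
- read_joint_vel(): joint speeds.
- read_effort(): joint torques, N m.
- read_eef_pos(): TCP position.
- read_tcp_rot(): TCP orientation.
- read_ft_force(): force on the tool from outside, world axes, zero at the start.
- read_ft_torque(): the same for the moment, N m.
- read_finger_gap(): finger opening in m.
Only numpy, scipy, OpenCV 4.12 (cv2) and the standard library are available. Lean on these libraries where they do the work, as an engineer would, in place of code of your own. Each camera call takes 0.05 s, during which the arm holds its last target.

### The job

Take the mallet from its blue tray and, with its head down in the slot of the leaning mould half, tap the brass wedge along the slot until it stops advancing and sits fully home: use two or more separate taps, each moving it a few millimetres, drawing the mallet back about 2 cm in between. Touch the wedge with nothing but the mallet. Then stand the mallet upright in the middle of its tray again, leaving the guide pin, the red part and the oil bottle where they stand.

Things in the scene. Friction and masses are not known exactly. Their poses are not given: they have to be found in the camera images.
- mallet: Soft mallet, 0.35 kg, standing head-down in the blue tray, handle straight up. Origin: centre of the head. Head 30 x 80 x 30 mm (x, y, z), dark steel with red plastic ends; these two end faces, at y = +40 and -40 mm, strike (either will do). Handle: pale wood, 22 x 22 mm square, along +z from the head's top (z = 15 mm) to z = 129 mm.
- tray: Fixed blue open tray, 56 x 106 mm outside (x, y), 14 mm high, walls and floor 5 mm, left or right of the mould. Origin: centre of its underside, on the table. The mallet stands in it with its head along the tray's y (either way round), its origin then 20 mm above the tray's.
- mould: Fixed steel mould half, 200 x 300 x 100 mm, leaning in a blue cradle: its face looks to the robot (-x) and up, its normal 33 degrees from vertical. Axes upright (z up), turned only about the vertical; origin on the table under the face's centre, which is 155 mm up (top edge 210 mm). Slot along y. An aluminium insert with a round bore, standing up to 4 mm proud of the face, is squeezed by the wedge.
- slot_mouth (a point): Point on the slot's centre line at the level of the face, at y = 0 of the mould. Slot: 42 mm wide, 62 mm deep, cut square to the face (so it leans 33 degrees too), from y = -130 to +130 mm with closed ends; empty from y = -130 mm to the wedge's butt: room for the mallet's head. Axes: x up the slope, y along the slot, z out of the face.
- wedge_butt (a point): Centre of the brass wedge's butt, the face to strike: 39 mm wide, 28 mm high, looking to the mould's -y. Moves with the wedge. On the slot's centre line, 46 mm below the face, 16 mm above the slot's floor; at y = 15 mm in the mould when the travel is 0, 41 mm when home. Axes: x up the slope, y the way to drive it, z out of the face. The wedge is 85 mm long.
- stud_top (a point): Centre of the top of the red-capped stud (cap 16 mm diameter) that stands on the wedge 75 mm beyond its butt and comes 32 mm out of the slot. It shows the travel: with the wedge home the stud's middle is level with the 3 mm red line painted on the face beside the slot. Not for handling.
- wedge (a joint): Travel of the wedge, in m, growing along the mould's +y: starts between 0 and 0.008, fully home (hard stop) at 0.026. It slides stiffly and stays where it is left: about 4 N moves it at the start, about 6 N just before home; at home it does not yield.
- guide_pin: Bystander: steel pin, 22 mm diameter, 75 mm high, standing on the black mat. Origin: centre of its foot.
- red_part: Bystander: red plastic moulded part, flange 68 mm diameter, 52 mm high, standing on the black mat. Origin: centre of its foot.
- oil: Bystander: small yellow bottle, 40 mm diameter, 95 mm high, standing on the table in front of the mould. Origin: centre of its foot.
- mat: Fixed black rubber mat, 110 x 150 x 4 mm, on the other side of the mould from the tray. Origin: centre of its underside.
There are look-alikes about, which are no part of the job. What is meant by the mallet is not orange, purple or turquoise, and is the larger of those in its own colour.

How it is judged:
By the outcome, as a careful person would: the job done as asked, in the order asked, and still so for the second after the job is handed in, with the robot touching nothing.
It also fails if it takes over 67 s, if anything falls off the work surface, if the arm or the gripper's body presses on something with over 40 N, if the wrist force passes 120 N, or if a joint passes its speed limit or range.

## Working session

There is one attempt and no reset: what is moved stays moved. The work goes in short steps, each a Python script; the robot and the scene stay as the last script left them, time stands still between calls to the robot, and variables do not carry over. Pictures are saved under pics/ and viewed, and the job is handed in when it is done.

```bash
ls; mkdir -p pics
python3 - <<'E'
from bench import *
import cv2,numpy as np
print(read_time_s())
for c in ["scene","side","wrist"]:
    im=read_camera(c); cv2.imwrite(f"pics/{c}0.png",im[:,:,::-1])
    P=camera_params(c); print(c,np.round(P["K"],1).tolist(),P["dist_coeffs"]); print(np.round(np.linalg.inv(P["camera_from_world"]),3).tolist())
    for n in ["mallet","tray","slot_mouth","wedge_butt","stud_top","guide_pin","red_part","oil","mat","mould"]:
        print(n,[(np.round(d["at"]).tolist(),round(d["confidence"],2)) for d in tip_of(c,n)][:5])
print(read_time_s(), read_tcp_rot())
E
```

```text
pics
0.0
scene [[509.8, 0.0, 323.0], [0.0, 509.8, 235.4], [0.0, 0.0, 1.0]] [0.04166052 0.         0.         0.         0.        ]
[[0.781, 0.377, -0.499, 1.238], [0.625, -0.445, 0.642, -0.932], [0.02, -0.812, -0.583, 0.957], [0.0, 0.0, 0.0, 1.0]]
mallet [([196.0, 313.0], 0.92), ([165.0, 334.0], 0.79), ([264.0, 339.0], 0.66), ([225.0, 292.0], 0.66), ([227.0, 329.0], 0.59)]
tray [([227.0, 327.0], 0.66), ([392.0, 210.0], 0.59)]
slot_mouth [([359.0, 244.0], 0.69)]
wedge_butt []
stud_top [([371.0, 219.0], 0.37)]
guide_pin [([396.0, 209.0], 0.61)]
red_part []
oil [([272.0, 263.0], 0.94)]
mat [([382.0, 216.0], 0.77)]
mould []
side [[437.6, 0.0, 318.4], [0.0, 437.6, 237.5], [0.0, 0.0, 1.0]] [-0.05267691  0.          0.          0.          0.        ]
[[-0.85, -0.381, 0.362, 0.163], [-0.526, 0.634, -0.566, 0.512], [-0.014, -0.672, -0.74, 0.833], [0.0, 0.0, 0.0, 1.0]]
mallet [([386.0, 192.0], 0.95), ([434.0, 179.0], 0.87), ([417.0, 200.0], 0.76), ([403.0, 228.0], 0.69), ([254.0, 236.0], 0.3)]
tray [([390.0, 198.0], 0.7)]
slot_mouth [([263.0, 220.0], 0.61)]
wedge_butt [([250.0, 235.0], 0.58)]
stud_top [([246.0, 246.0], 0.79)]
guide_pin [([194.0, 427.0], 0.72)]
red_part []
oil [([380.0, 282.0], 0.94)]
mat []
mould [([261.0, 258.0], 0.6)]
wrist [[374.1, 0.0, 322.9], [0.0, 374.1, 239.1], [0.0, 0.0, 1.0]] [-0.03254114  0.          0.          0.          0.        ]
[[0.32, -0.906, -0.278, 0.277], [-0.948, -0.306, -0.093, -0.592], [-0.001, 0.293, -0.956, 0.374], [0.0, 0.0, 0.0, 1.0]]
mallet []
tray []
slot_mouth []
wedge_butt []
stud_top []
guide_pin []
red_part []
oil []
mat []
mould []
1.65 [ 9.86841253e-01  1.61692117e-01  7.60904687e-06 -1.17604348e-05]
```

View pics/scene0.png

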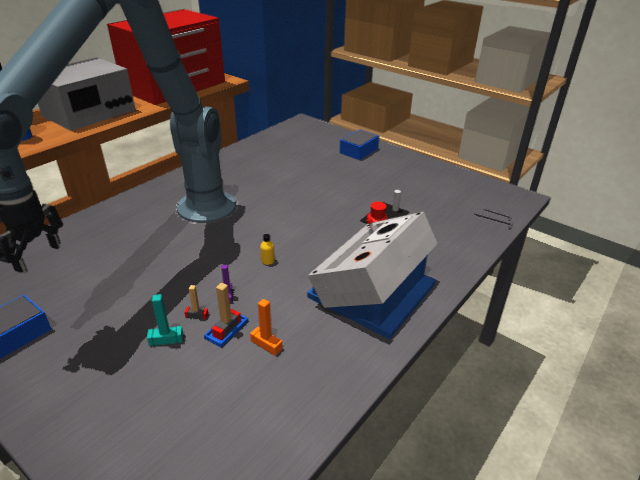

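View pics/side0.png

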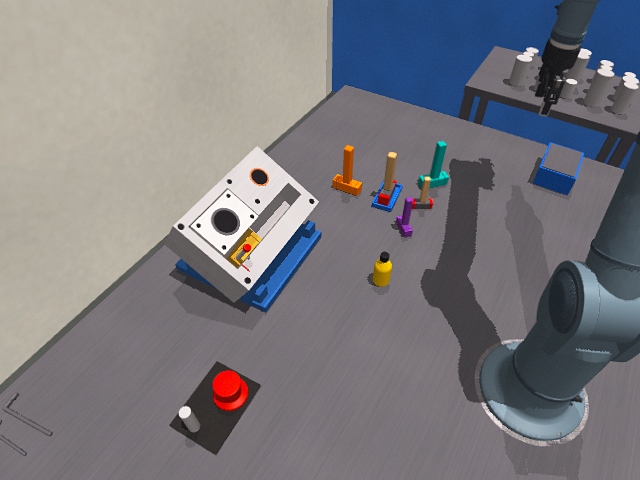

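View pics/wrist0.png

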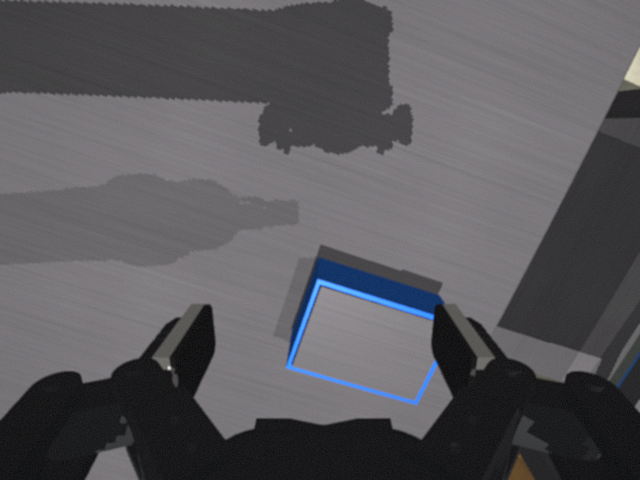

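```bash
cat > h.py <<'E'
from bench import *
import cv2,numpy as np
from scipy.spatial.transform import Rotation as R
def ray(P,px):
    K=np.array(P["K"]);d=np.array(P["dist_coeffs"]);T=np.array(P["camera_from_world"])
    u=cv2.undistortPoints(np.array([[px]],float),K,d)[0,0]
    W=np.linalg.inv(T); v=W[:3,:3]@np.array([u[0],u[1],1]); return W[:3,3],v/np.linalg.norm(v)
def onz(P,px,z):
    o,v=ray(P,px); return o+v*(z-o[2])/v[2]
def tri(obs):
    A=np.zeros((3,3));b=np.zeros(3);rs=[ray(*o) for o in obs]
    for o,v in rs:
        M=np.eye(3)-np.outer(v,v);A+=M;b+=M@o
    x=np.linalg.solve(A,b); return x,[float(np.linalg.norm((np.eye(3)-np.outer(v,v))@(x-o))) for o,v in rs]
def proj(P,X):
    T=np.array(P["camera_from_world"]);X=np.atleast_2d(X).astype(float)
    return cv2.projectPoints(X,cv2.Rodrigues(T[:3,:3])[0],T[:3,3],np.array(P["K"]),np.array(P["dist_coeffs"]))[0][:,0]
def snap(c,n):
    P=camera_params(c);im=read_camera(c);cv2.imwrite(f"pics/{n}.png",im[:,:,::-1]);np.savez(f"pics/{n}.npz",im=im,**{k:np.array(v) for k,v in P.items()});return P,im
E
python3 - <<'E'
from h import *
S=camera_params("scene");D=camera_params("side")
np.savez("pics/scene0.npz",**S);np.savez("pics/side0.npz",**D)
for n,a,b in [("mallet o",(227,329),(386,192)),("mallet top",(222,285),(391,154)),("slot",(359,244),(263,220)),("oil",(272,263),(380,282)),("stud",(371,219),(246,246))]:
    x,e=tri([(S,a),(D,b)]);print(n,x.round(3),np.round(e,4))
for n,b in [("orange",(347,188)),("teal",(434,180)),("purple",(404,229)),("small",(423,203)),("pin",(194,427)),("red",(231,398)),("tray",(388,198))]: print(n,onz(D,b,0.01).round(3))
# face corners, side
for n,a in [("near-left",(233,298)),("near-right",(319,199))]:print(n,onz(D,a,0.1).round(3))
E
```

```text
mallet o [ 0.495 -0.362  0.01 ] [0.0005 0.0005]
mallet top [ 0.491 -0.354  0.148] [0.0014 0.0014]
slot [ 0.637 -0.     0.139] [0.0002 0.0002]
oil [ 0.379 -0.082 -0.008] [0.0053 0.0053]
stud [0.609 0.094 0.16 ] [0.0011 0.0011]
orange [ 0.597 -0.32   0.01 ]
teal [ 0.399 -0.48   0.01 ]
purple [ 0.393 -0.257  0.01 ]
small [ 0.388 -0.373  0.01 ]
pin [0.515 0.403 0.01 ]
red [0.491 0.324 0.01 ]
tray [ 0.479 -0.342  0.01 ]
near-left [0.583 0.181 0.1  ]
near-right [ 0.588 -0.159  0.1  ]
```

Run:
```python
from h import *
print(inverse_kinematics([0.46,-0.35,0.33],[1,0,0,0]))
move_ptp([0.46,-0.35,0.33],[1,0,0,0])
print(read_time_s(),read_qpos())
P,im=snap("wrist","w1")
for n in ["mallet","tray"]:
    print(n,[(np.round(d["at"],1).tolist(),round(d["confidence"],2),onz(P,d["at"],0.02).round(3)) for d in tip_of("wrist",n)][:6])
```

```text
[ 0.65351529  0.19195159 -0.08538879  1.67590321  0.01701257  1.27446067
 -1.00607736]
3.05 [ 0.65462199  0.19229267 -0.0833708   1.67613339  0.01770961  1.27437684
 -1.00568971]
mallet [([338.7, 243.0], 0.94, array([ 0.394, -0.37 ,  0.02 ])), ([302.1, 60.3], 0.92, array([ 0.598, -0.329,  0.02 ])), ([255.6, 240.6], 0.89, array([ 0.398, -0.269,  0.02 ])), ([421.7, 238.4], 0.82, array([ 0.4  , -0.471,  0.02 ])), ([329.2, 163.6], 0.74, array([ 0.49 , -0.358,  0.02 ]))]
tray [([325.0, 163.6], 0.56, array([ 0.49 , -0.354,  0.02 ]))]
```

View pics/w1.png

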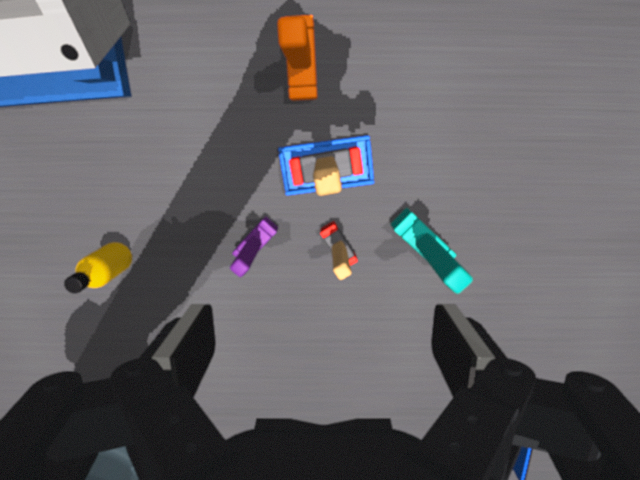

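Run:
```python
from h import *
d=np.load("pics/w1.npz");P=dict(d);im=d["im"].astype(int)
r,g,b=im[...,0],im[...,1],im[...,2]
m=(b>110)&(b>1.6*r)&(b>1.25*g);m[:120]=0;m[210:]=0;m[:,:260]=0;m[:,395:]=0
ys,xs=np.nonzero(m);pts=np.array([onz(P,(x,y),0.014)[:2] for x,y in zip(xs,ys)])
print(len(xs),cv2.minAreaRect((pts*1000).astype(np.float32)))
w=(r>190)&(g>140)&(b<180)&(b>60);w[:160]=0;w[:,:305]=0;w[:,350:]=0;w[200:]=0
hull=cv2.convexHull(np.argwhere(w)[:,::-1].astype(np.int32))[:,0];print(hull.tolist())
c=im.astype(np.uint8)[120:210,260:400,::-1];cv2.imwrite("pics/w1c.png",cv2.resize(c,None,fx=5,fy=5,interpolation=cv2.INTER_NEAREST))
```

```text
2098 ((486.6625671386719, -355.0766296386719), (57.335350036621094, 107.022216796875), 7.561509132385254)
[[341, 188], [340, 191], [338, 192], [334, 193], [323, 195], [319, 195], [317, 193], [316, 191], [315, 186], [314, 180], [315, 179], [317, 178], [333, 171], [338, 171], [339, 175]]
```

View pics/w1c.png

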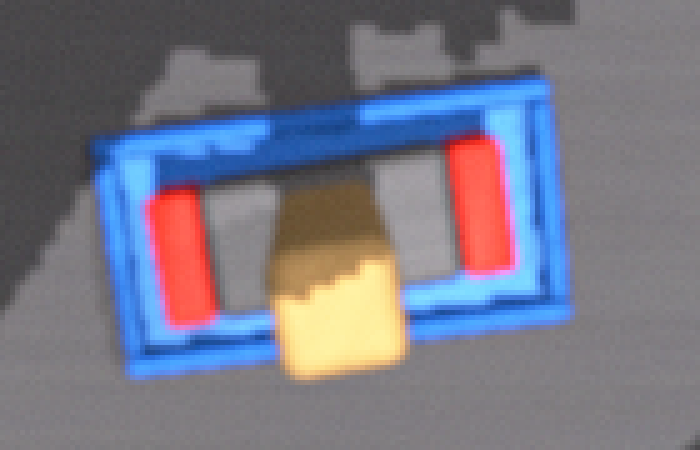

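Run:
```python
from h import *
d=np.load("pics/w1.npz");P=dict(d)
print(onz(P,(328.4,185),0.149))
t=np.radians(33);Rm=np.array([[np.cos(t),0,np.sin(t)],[0,-1,0],[np.sin(t),0,-np.cos(t)]]).T.T
# columns x,y,z
Rm=np.column_stack([[np.cos(t),0,np.sin(t)],[0,-1,0],[np.sin(t),0,-np.cos(t)]])
q=R.from_matrix(Rm).as_quat()
p=[0.52,0.0,0.33]
print(q,inverse_kinematics(p,q))
move_ptp(p,q)
print(read_time_s(),read_qpos())
P,im=snap("wrist","w2")
for n in ["slot_mouth","wedge_butt","stud_top","wedge","mould"]:
    print(n,[(np.round(d["at"],1).tolist(),round(d["confidence"],2)) for d in tip_of("wrist",n)][:6])
```

```text
[ 0.48515287 -0.35573161  0.149     ]
[0.95881973 0.         0.28401534 0.        ] [ 0.51270857 -0.24280064 -0.53517015  2.1776692  -0.17343595  0.60182168
 -1.50248571]
4.5333 [ 0.5134114  -0.24210177 -0.53318946  2.17638708 -0.17302814  0.6018487
 -1.50226088]
slot_mouth [([320.5, 220.3], 0.56)]
wedge_butt [([301.2, 210.0], 0.68)]
stud_top [([214.1, 243.6], 0.63)]Traceback (most recent call last):
  File "<stdin>", line 14, in <module>
ValueError: it knows: guide_pin, mallet, mat, mould, oil, red_part, slot_mouth, stud_top, tray, wedge_butt
```

View pics/w2.png

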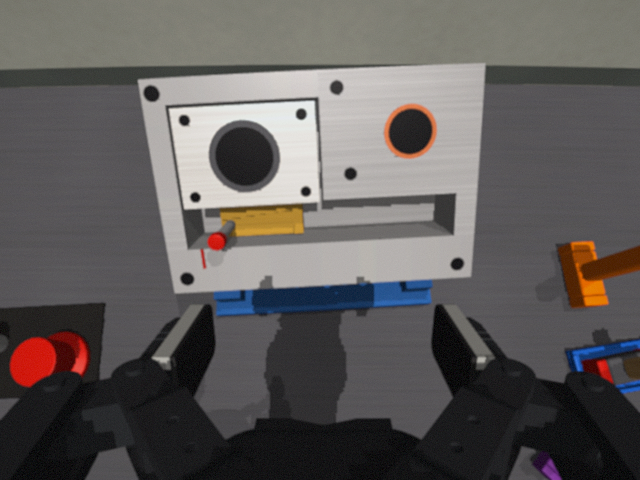

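Run:
```python
from h import *
im=np.load("pics/w2.npz")["im"][:,:,::-1]
a=cv2.resize(im[180:300,130:330],None,fx=4,fy=4,interpolation=cv2.INTER_CUBIC);cv2.imwrite("pics/w2a.png",a)
a=cv2.resize(im[170:290,310:510],None,fx=4,fy=4,interpolation=cv2.INTER_CUBIC);cv2.imwrite("pics/w2b.png",a)
```

```text
(no output)
```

View pics/w2a.png

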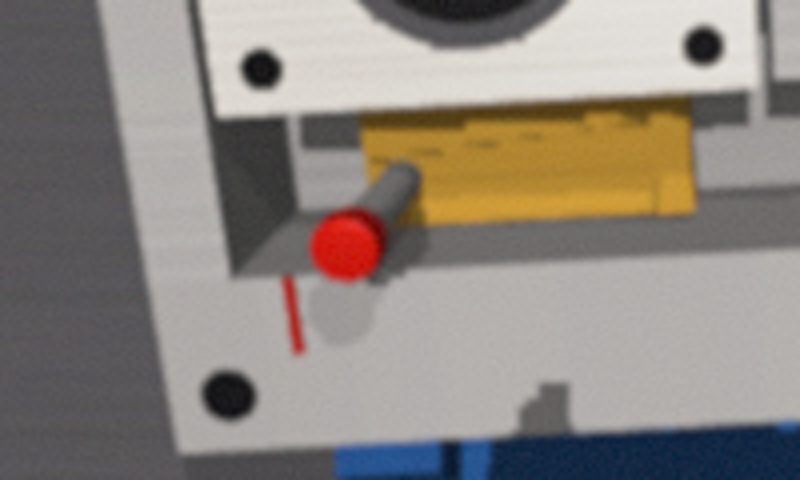

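View pics/w2b.png

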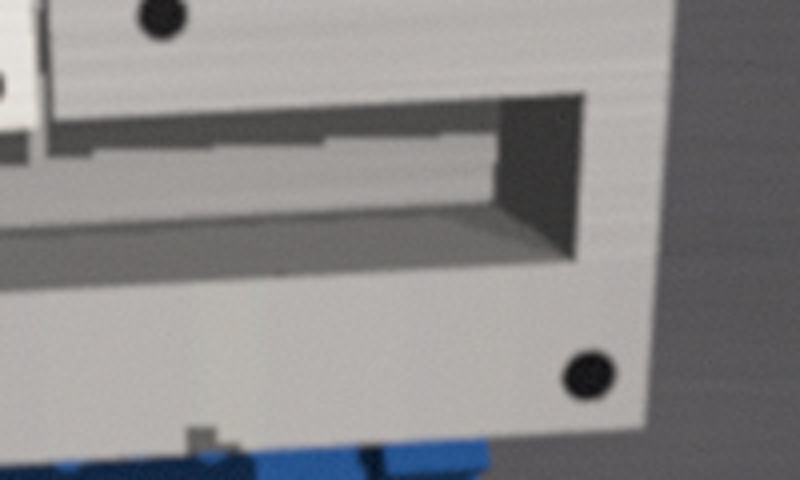

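```bash
cat >> h.py <<'E'
def mould_R(yaw):
    t=np.radians(33);c,s=np.cos(t),np.sin(t)
    F=np.column_stack([[c,0,s],[0,1,0],[-s,0,c]])
    return R.from_euler('z',yaw).as_matrix()@F
E
cat > fit.py <<'E'
from h import *
from scipy.optimize import least_squares
P=dict(np.load("pics/w2.npz"))
def model(p,dz=0):
    X,Y,yaw,s=p[:4];M=mould_R(yaw);c=np.array([X,Y,0.155+dz])
    L=np.array([[100,150],[100,-150],[-100,-150],[-100,150],[s+21,-130],[s-21,-130],[s-21,130]])/1000.
    L=np.column_stack([L,np.zeros(7)]);return c+L@M.T
def s_(p):return p
obs=np.array([[139,80],[485,64],[471.5,277],[175,293.25],[456,193.25],[454,234.5],[188.25,248.75]])
f=lambda p:(proj(P,model(p[:4],p[4]/1000 if len(p)>4 else 0))-obs).ravel()
for p0 in [[.65,0,0,-20],[.65,0,0,-20,0]]:
    r=least_squares(f,p0,x_scale=[.01,.01,.01,5]+([5] if len(p0)>4 else []));print(r.x.round(4),np.degrees(r.x[2]).round(2),r.fun.reshape(-1,2).round(1).tolist())
    if len(p0)==4:
        X,Y,yaw,s=r.x;M=mould_R(yaw);o=np.array([X,Y,.155]);sm=o+M@[s/1000,0,0]
        print("slot_mouth",sm, proj(P,sm))
        for z in(-.032,):
            oo,v=ray(P,(303.75,233.25));q=M.T@(oo-sm);w=M.T@v;print("butt corner",q+w*(z-q[2])/w[2])
        oo,v=ray(P,(217,241));q=M.T@(oo-sm);w=M.T@v;print("stud",q+w*(.032-q[2])/w[2])
        oo,v=ray(P,(203.2,258.5));q=M.T@(oo-sm);w=M.T@v;print("line",q+w*(-q[2])/w[2])
        np.save("mould.npy",np.r_[sm,yaw])
        for c in("scene","side"):
            Q=dict(np.load(f"pics/{c}0.npz"));print(c,proj(Q,model(r.x)).round(0).tolist(),proj(Q,sm))
E
python3 fit.py
```

```text
[ 6.57300e-01  2.70000e-03  5.31000e-02 -3.31887e+01] 3.04 [[-1.2, -0.6], [1.2, -0.8], [-0.3, 0.3], [-0.3, 0.2], [0.9, -0.8], [0.4, 0.6], [-0.8, 0.5]]
slot_mouth [0.62950597 0.00125892 0.13692416] [[320.5841454  221.09744706]]
butt corner [-0.0202904   0.01791591 -0.032     ]
stud [-0.00486529  0.0915301   0.032     ]
line [-0.03133872  0.1161819   0.        ]
scene [[423.0, 210.0], [365.0, 266.0], [307.0, 274.0], [367.0, 223.0], [335.0, 267.0], [324.0, 269.0], [376.0, 223.0]] [[356.89218687 243.32354656]]
side [[174.0, 226.0], [258.0, 146.0], [320.0, 202.0], [250.0, 290.0], [289.0, 182.0], [302.0, 194.0], [238.0, 269.0]] [[265.36846985 222.31103733]]
[ 6.57900e-01  2.70000e-03  5.31000e-02 -3.31796e+01 -1.56940e+00] 3.04 [[-0.2, 0.1], [0.5, -0.0], [-0.9, -0.0], [0.4, -0.1], [0.3, -0.7], [-0.1, 0.5], [-0.1, 0.3]]
```

```bash
cat >> h.py <<'E'
MO=np.load("mould.npy") if __import__("os").path.exists("mould.npy") else None
G=0.090  # TCP above head centre along handle
def q_tray(yaw=np.radians(7.56)): return (R.from_euler('z',yaw)*R.from_quat([1,0,0,0])).as_quat()
def q_slot():
    M=mould_R(MO[3]);return R.from_matrix(np.column_stack([M[:,0],-M[:,1],-M[:,2]])).as_quat()
def p_slot(y,z,x=0.):  # head centre in slot frame -> TCP
    return MO[:3]+mould_R(MO[3])@np.array([x,y,z+G])
E
python3 - <<'E'
from h import *
for y,z in [(-.045,.08),(-.045,-.043),(.003,-.043)]:
    print(p_slot(y,z).round(3),inverse_kinematics(p_slot(y,z),q_slot()))
q=q_tray()
print(inverse_kinematics([.4865,-.3555,.11],q))
move_gripper(0.06)
move_ptp([.486,-.3555,.26],q)
movel([.486,-.3555,.11],q,speed=0.12)
f0=read_ft_force()
move_gripper(0.0,effort=80)
print(read_time_s(),f0,read_ft_force(),read_ft_torque(),read_finger_gap(),read_qpos(),read_eef_pos())
snap("wrist","w3");snap("scene","s3")
E
```

```text
[ 0.539 -0.049  0.279] [ 0.49418249 -0.11611503 -0.4194727   2.20381452 -0.24043343  0.48137767
 -1.27306496]
[ 0.606 -0.045  0.176] [ 0.43807631  0.19026778 -0.43612934  2.16270617  0.14492324  0.2333435
 -1.61638103]
[0.604 0.003 0.176] [ 0.29655975  0.17577272 -0.39977858  2.17687623  0.35045816  0.23911717
 -1.91229858]
[ 0.52366705  0.4524324   0.04763661  1.82390759 -0.0273338   0.86588318
 -0.85461849]
8.3083 [-0.57798686 -0.50109006 -0.39078203] [0.11736424 0.09522446 2.3400944 ] [ 0.09311803 -0.00952963  0.02075936] 0.021041050155425896 [ 0.53972234  0.45102679  0.02819872  1.82323339 -0.01637608  0.86600422
 -0.86299362] [ 0.48667825 -0.35569243  0.11077837]
```

View pics/w3.png

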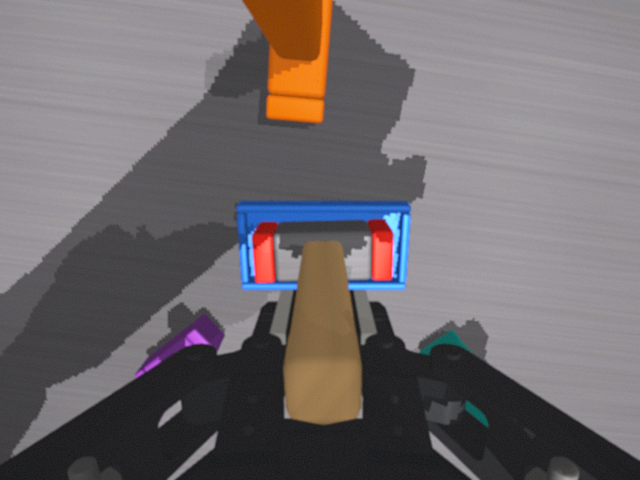

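View pics/s3.png

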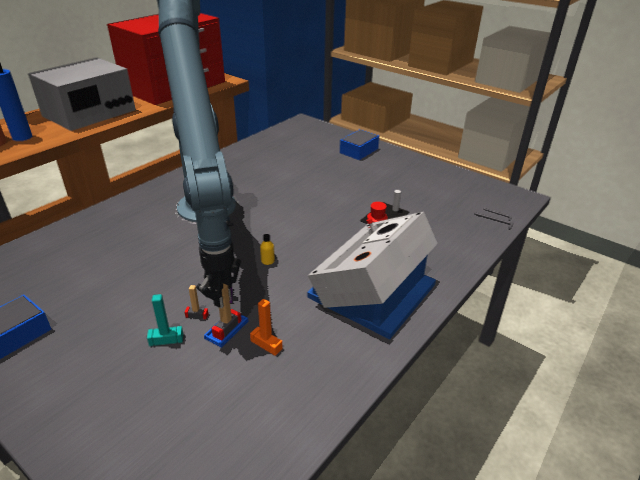

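Run:
```python
from h import *
p=read_eef_pos()
movel([.486,-.3555,.30],q_tray(),speed=0.15)
print(read_finger_gap(),read_ft_force())
move_ptp(p_slot(-.05,.07),q_slot())
print(read_time_s(),read_eef_pos()-p_slot(-.05,.07),read_qpos(),read_ft_force())
snap("wrist","w4");snap("side","d4")
```

```text
0.021342854659328746 [ 0.78530932  0.45165943 -4.82750038]
11.0083 [ 0.00042742 -0.00140734  0.00039409] [ 0.35067357 -0.09180525 -0.27750608  2.20584643 -0.20249794  0.45851241
 -1.29680487] [ 0.60956895 -0.98878869 -3.40366185]
```

View pics/w4.png

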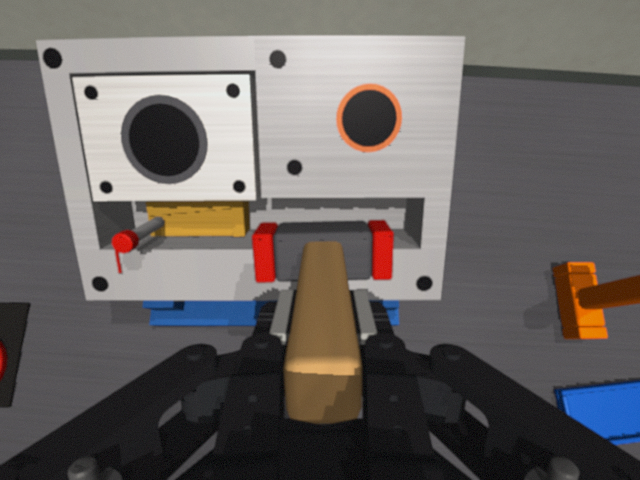

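View pics/d4.png

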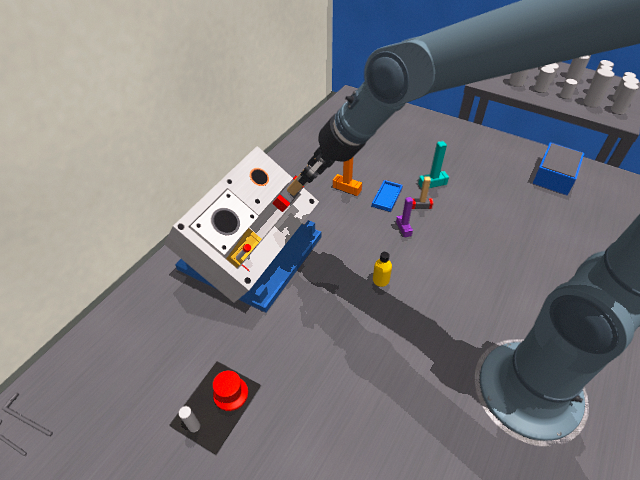

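Run:
```python
from h import *
d=np.load("pics/w4.npz");P=dict(d)
T=R.from_quat(read_tcp_rot()).as_matrix();p=np.array(read_eef_pos())
M=np.column_stack([T[:,0],-T[:,1],-T[:,2]]) # mallet axes
print(mould_R(MO[3]).T@M)
h=lambda v:p+M@(np.array(v)/1000-[0,0,.0908])
print("head",proj(P,[h(v) for v in [(15,40,15),(15,-40,15),(-15,40,15),(-15,-40,15),(0,0,129)]]).round(1).tolist())
m=mould_R(MO[3]);f=lambda v:MO[:3]+m@(np.array(v)/1000)
print("mould",proj(P,[f(v) for v in [(133,150,0),(133,-150,0),(-67,-150,0),(-67,150,0),(21,-130,0),(-21,-130,0),(-21,130,0)]]).round(1).tolist())
cv2.imwrite("pics/w4c.png",cv2.resize(d["im"][190:310,240:440,::-1],None,fx=4,fy=4,interpolation=cv2.INTER_CUBIC))
```

```text
[[ 9.99996947e-01  2.34094813e-03 -7.91388738e-04]
 [-2.33974358e-03  9.99996108e-01  1.51958392e-03]
 [ 7.94942925e-04 -1.51772764e-03  9.99998532e-01]]
head [[252.9, 233.8], [396.7, 234.0], [255.7, 283.4], [393.7, 283.6], [326.4, 400.6]]
mould [[35.9, 40.5], [466.1, 36.9], [440.9, 300.6], [86.1, 300.5], [425.5, 196.9], [421.4, 248.7], [99.4, 249.1]]
```

View pics/w4c.png

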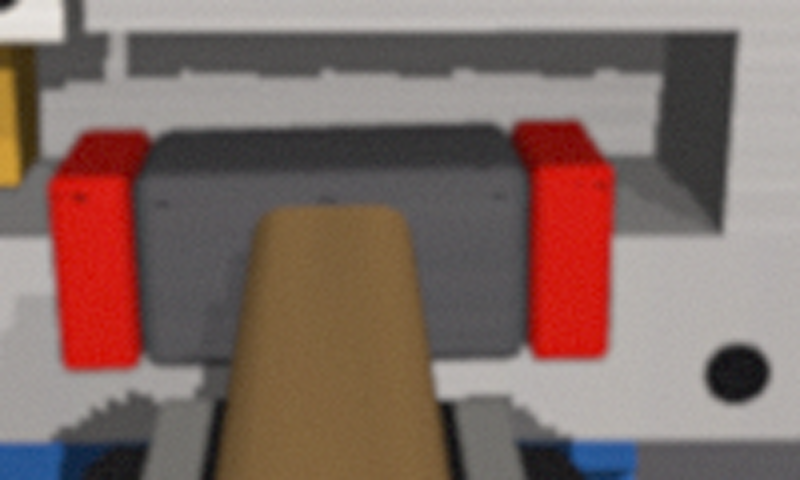

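Run:
```python
from h import *
P=dict(np.load("pics/w4.npz"));M=mould_R(MO[3])
oo,v=ray(P,(245,235.7));q=M.T@(oo-MO[:3]);w=M.T@v;print("butt",q+w*(-.032-q[2])/w[2])
q=q_slot();f0=np.array(read_ft_force())
for z in (.03,-.01,-.03,-.043):
    movel(p_slot(-.05,z),q,speed=0.08)
    f=M.T@(np.array(read_ft_force())-f0);print(z,f.round(2),(M.T@(read_eef_pos()-p_slot(-.05,z))).round(4))
    if np.linalg.norm(f)>8: print("contact");break
print(read_time_s(),read_finger_gap());snap("wrist","w5")
```

```text
butt [-0.01937994  0.01771222 -0.032     ]
0.03 [-0.82 -0.46 -0.19] [-0.     -0.0001 -0.0002]
-0.01 [-0.63  0.48 -0.58] [ 0.0001 -0.      0.    ]
-0.03 [-0.6   0.68  0.24] [-0.0004  0.0001 -0.0002]
-0.043 [-0.57  0.08 -0.85] [-0.0004  0.0001 -0.0002]
13.125 0.021055622577817935
```

View pics/w5.png

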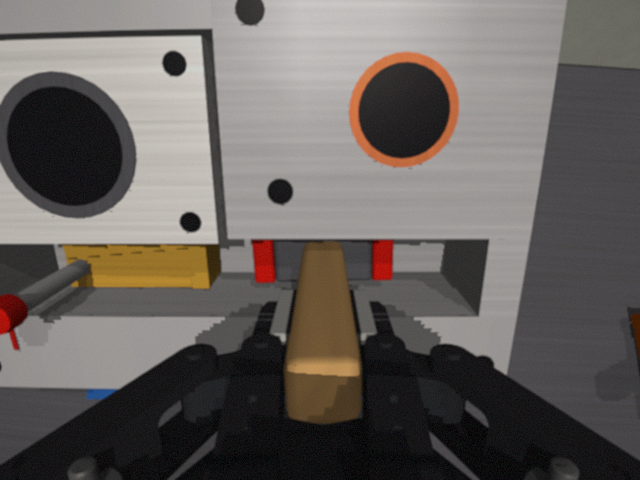

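```bash
cat >> h.py <<'E'
def tap(y,f0,back=.021,speed=.08,Z=-.043):
    M=mould_R(MO[3]);q=q_slot()
    movel(p_slot(y,Z),q,speed=speed)
    f=M.T@(np.array(read_ft_force())-f0);e=M.T@(read_eef_pos()-MO[:3]);t=M.T@np.array(read_ft_torque())
    movel(p_slot(y-back,Z),q,speed=.12)
    print("tap",y,"F",f.round(2),"reached",e.round(4),"T",t.round(2),"t",read_time_s(),"gap",round(read_finger_gap(),4))
    return f
E
python3 - <<'E'
from h import *
f0=np.array(read_ft_force());np.save("f0.npy",f0)
tap(-.0175,f0)
snap("wrist","w6");print(tip_of("wrist","wedge_butt"),tip_of("wrist","stud_top"))
E
```

```text
tap -0.0175 F [-0.77 -0.04  0.43] reached [ 0.0003 -0.0178  0.0473] T [-0.24  1.15 -0.  ] t 14.0583 gap 0.021
[{'at': [222.2, 249.2], 'confidence': 0.8}] [{'at': [3.7, 324.0], 'confidence': 0.9}]
```

View pics/w6.png

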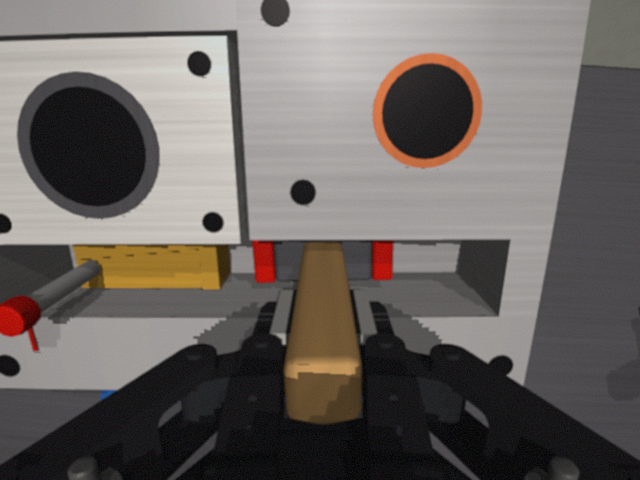

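```bash
cat >> h.py <<'E'
def butt_y(n):
    d=np.load(f"pics/{n}.npz");P=dict(d);im=d["im"].astype(int);M=mould_R(MO[3])
    m=(im[...,0]>150)&(im[...,2]<90)&(im[...,1]>90)
    out=[]
    # row at x=-15mm, z=-32: sample along line and find gold end
    ys=np.arange(-.0,.09,.0002);X=MO[:3]+np.column_stack([np.full_like(ys,-.0165),ys,np.full_like(ys,-.032)])@M.T
    px=proj(P,X).round().astype(int);v=np.array([0<=a<640 and 0<=b<480 and m[b,a] for a,b in px])
    return ys[v][0] if v.any() else None
E
python3 - <<'E'
from h import *
for n in("w4","w5","w6"):print(n,butt_y(n))
E
```

```text
w4 0.018000000000000002
w5 0.0184
w6 0.023
```

Run:
```python
from h import *
f0=np.load("f0.npy")
for i,y in enumerate([-.0125,-.0075,-.0025]):
    f=tap(y,f0); snap("wrist",f"w7{i}");print(butt_y(f"w7{i}"))
    if abs(f[1])>15:break
```

```text
tap -0.0125 F [-0.56  0.56 -0.35] reached [-0.0001 -0.012   0.047 ] T [-0.28  1.18 -0.01] t 15.0083 gap 0.021
0.029
tap -0.0075 F [ 0.39  0.95 -1.16] reached [-0.     -0.0067  0.047 ] T [-0.21  1.22  0.02] t 15.8583 gap 0.021
0.034
tap -0.0025 F [-0.37  1.4  -0.83] reached [-0.0001 -0.0018  0.047 ] T [-0.26  1.17 -0.03] t 16.7083 gap 0.021
0.039
```

Run:
```python
from h import *
f0=np.load("f0.npy");M=mould_R(MO[3]);q=q_slot()
y=-.003
while y<.008:
    movel(p_slot(y,-.043),q,speed=.06)
    f=M.T@(np.array(read_ft_force())-f0);e=M.T@(read_eef_pos()-MO[:3]);print(round(y,4),f.round(1),e.round(4))
    if f[1]<-22: break
    y+=.0007
movel(p_slot(y-.024,-.043),q,speed=.12)
snap("wrist","w8");print(butt_y("w8"),read_time_s(),read_finger_gap())
```

```text
-0.003 [ 0.   0.9 -0.2] [ 0.0001 -0.002   0.047 ]
-0.0023 [ 0.1  0.7 -0.3] [-0.     -0.0023  0.047 ]
-0.0016 [-0.6  1.3 -1.2] [-0.     -0.0017  0.047 ]
-0.0009 [-0.4  0.3 -0.4] [-0.    -0.001  0.047]
-0.0002 [-1.4 -0.2 -0.2] [-0.0001 -0.0008  0.047 ]
0.0005 [-0.8 -2.   1.6] [-0.0001 -0.0006  0.0471]
0.0012 [-1.3 -4.   1.1] [-0.0002 -0.0005  0.0471]
0.0019 [-0.6 -4.2  2. ] [-0.0002 -0.0002  0.0471]
0.0026 [-0.6 -5.8  2.4] [-0.0002  0.0002  0.0472]
0.0033 [-0.3 -5.1  1.1] [-0.0002  0.0008  0.0471]
0.004 [-0.8 -4.6  1.7] [-0.0002  0.0013  0.0472]
0.0047 [-1.2 -6.1  2.4] [-0.0002  0.0015  0.0472]
0.0054 [-0.4 -7.9  2.9] [-0.0003  0.0016  0.0473]
0.0061 [-0.6 -7.3  3.8] [-0.0003  0.0017  0.0473]
0.0068 [-0.2 -8.6  3.3] [-0.0003  0.0018  0.0473]
0.0075 [-0.7 -9.1  3.7] [-0.0004  0.0019  0.0474]
0.0414 21.3917 0.021133373843366006
```

View pics/w8.png

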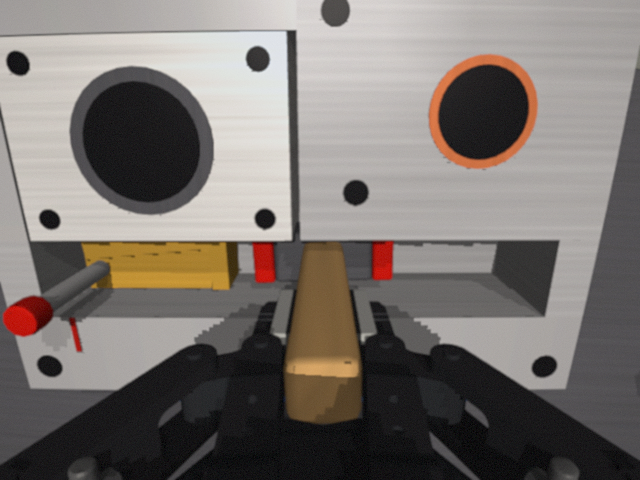

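Run:
```python
from h import *
f0=np.load("f0.npy");M=mould_R(MO[3]);q=q_slot()
for y in (-.003,.004,.008,.012,.016):
    movel(p_slot(y,-.043),q,speed=.06)
    f=M.T@(np.array(read_ft_force())-f0);e=M.T@(read_eef_pos()-MO[:3]);print(round(y,4),f.round(1),e.round(4))
    if f[1]<-25: break
movel(p_slot(-.018,-.043),q,speed=.12)
snap("wrist","w9");print(butt_y("w9"),read_time_s(),read_finger_gap())
snap("side","d9");P=camera_params("side");im=read_camera("side")
cv2.imwrite("pics/d9c.png",cv2.resize(im[190:310,180:340,::-1],None,fx=5,fy=5,interpolation=cv2.INTER_CUBIC)[:600,:800])
```

```text
-0.003 [-0.1  0.9  0.2] [ 0.     -0.0012  0.047 ]
0.004 [-0.8 -4.5 -0.8] [-0.0003  0.0013  0.047 ]
0.008 [ 0.2 -8.2  1.4] [-0.0005  0.002   0.0472]
0.012 [ -0.5 -12.7   3.4] [-0.0007  0.0027  0.0474]
0.016 [ -0.3 -17.4   4.6] [-0.0009  0.0036  0.0475]
0.0414 23.2583 0.021108437021694657
```

View pics/d9c.png

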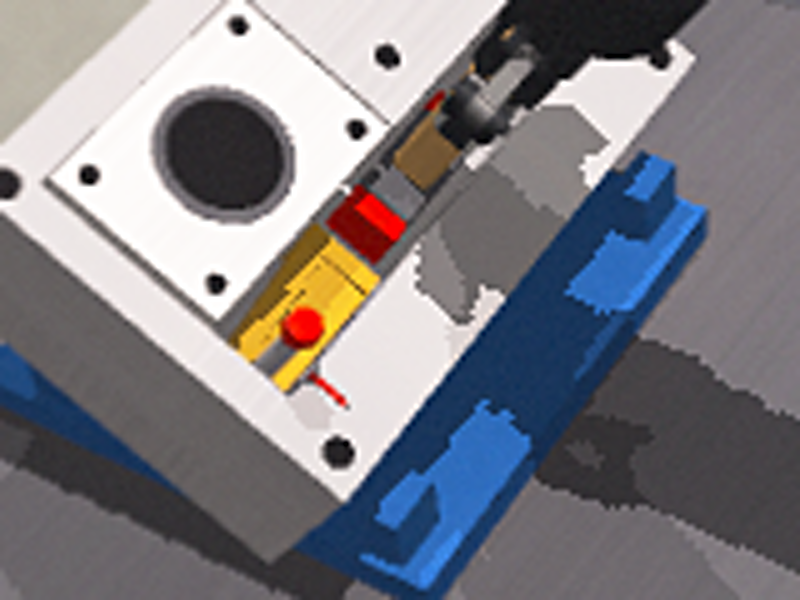

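View pics/w9.png

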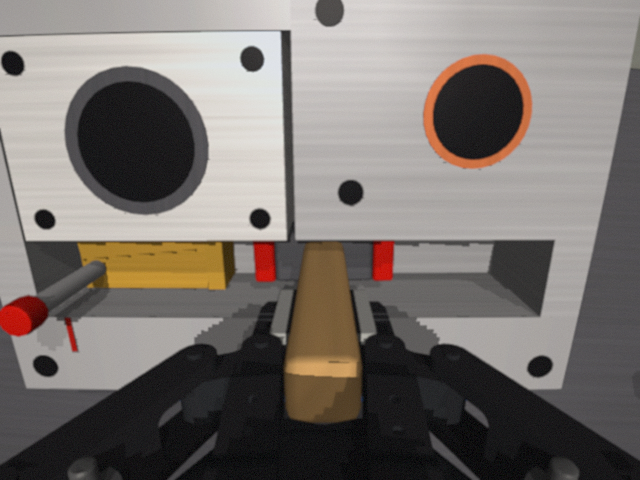

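Run:
```python
from h import *
q=q_slot()
movel(p_slot(-.045,-.043),q,speed=.12)
movel(p_slot(-.045,.09),q,speed=.12)
move_ptp([.486,-.3555,.29],q_tray())
movel([.486,-.3555,.15],q_tray(),speed=.12)
print(read_time_s(),read_eef_pos(),read_ft_force())
snap("wrist","w10");snap("scene","s10")
```

```text
27.4917 [ 0.48679703 -0.35605842  0.15113077] [ 0.06969475  0.28273529 -4.20717194]
```

View pics/w10.png

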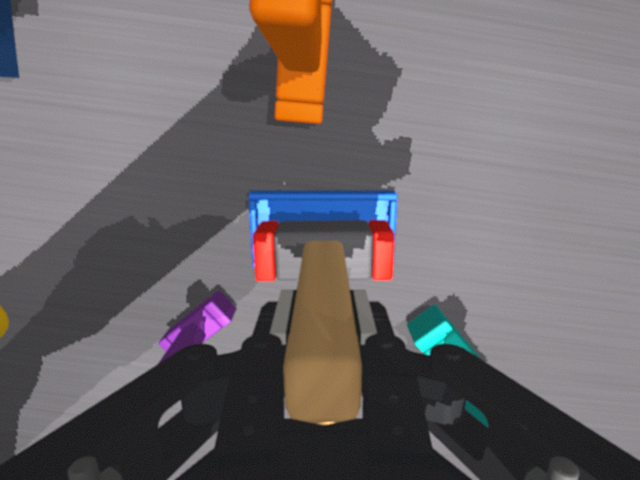

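View pics/s10.png

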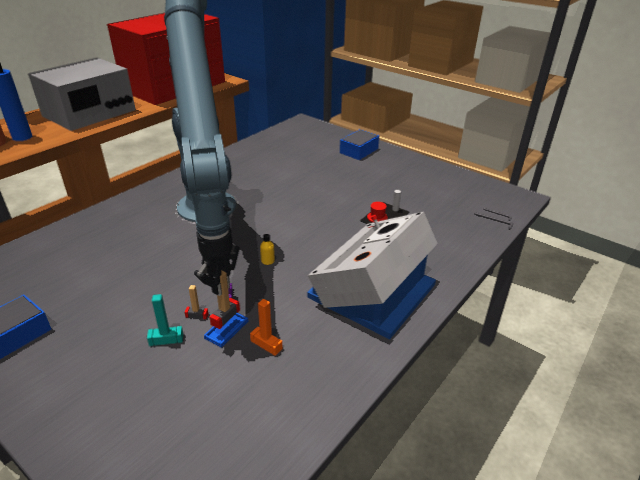

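Run:
```python
from h import *
q=q_tray();x,y=.486,-.3552
movel([x,y,.118],q,speed=.08)
f0=np.array(read_ft_force());z=.114
while z>.105:
    movel([x,y,z],q,speed=.03);f=np.array(read_ft_force())-f0;print(round(z,4),f.round(1),read_eef_pos().round(4))
    if f[2]>3:break
    z-=.001
move_gripper(.045);pause(.2)
print(read_eef_pos())
movel([x,y,.26],q,speed=.12)
pause(.3)
move_ptp([.45,-.3552,.33],[1,0,0,0])
P,im=snap("wrist","w11");snap("scene","s11");snap("side","d11");print(read_time_s(),butt_y)
cv2.imwrite("pics/w11c.png",cv2.resize(im[110:210,250:410,::-1],None,fx=5,fy=5))
```

```text
0.114 [-0.4 -0.5 -0.2] [ 0.4861 -0.3552  0.1141]
0.113 [ 0.4  0.6 -0.8] [ 0.486  -0.3552  0.1131]
0.112 [-0.8 -0.5 -0.9] [ 0.4859 -0.3552  0.1119]
0.111 [ 0.5 -0.3 -0.1] [ 0.4861 -0.3553  0.111 ]
0.11 [-1.3  1.   6.3] [ 0.4862 -0.3554  0.1109]
[ 0.48602148 -0.35522482  0.10995881]
32.2417 <function butt_y at 0x7ff4a5f723e0>
```

View pics/w11.png

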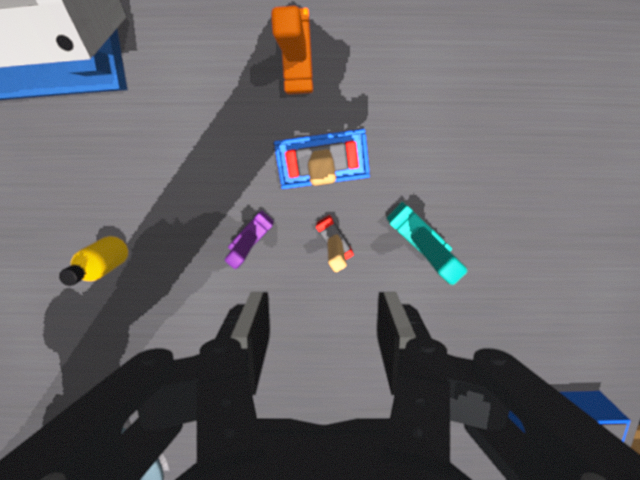

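View pics/w11c.png

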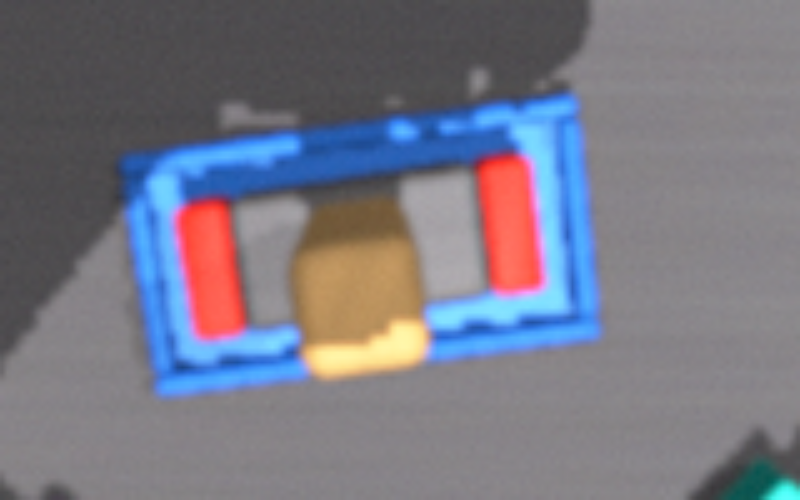

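View pics/d11.png

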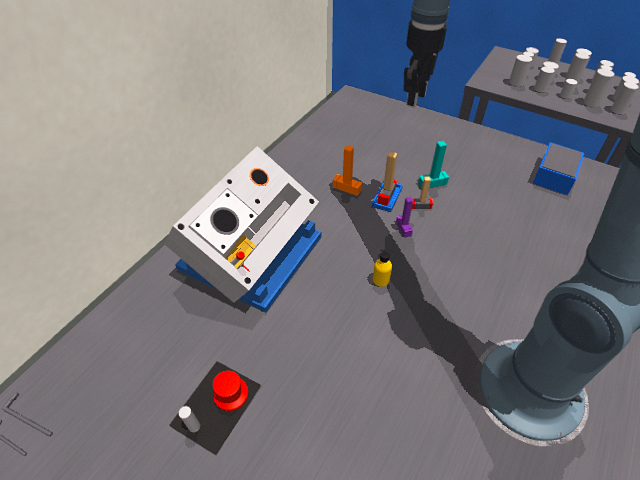

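Run:
```python
from bench import *
print(read_ft_force());sign_off();print(read_time_s())
```

```text
[ 0.7627401  -0.17682116 -0.25212182]
the job is handed in; nothing more can be done
the job is handed in; nothing more can be done
```

The wedge is home and the mallet is back upright in the middle of its tray. I handed the job in at about 32 s of the 67 s allowed.

- **Taps:** I gripped the mallet by its handle and put its head down in the slot without contact. Four separate taps moved the wedge about 5 mm each, with about 2 cm of draw-back after each. A fifth moved it the last 2–3 mm.
- **Home check:** a sixth push of about 17 N gave no further advance. The camera put the butt at y = 41.4 mm before and after it, against 41 mm for home; its readings ran about 0.4–0.8 mm high throughout. I judged the stud against the red line only by eye.
- **Tray and bystanders:** the last pictures show the mallet standing centred in its tray. The oil bottle, red part and guide pin look unmoved. The gripper is clear of everything.
- **Shortfall:** on the fifth tap I meant to stop at about 22 N. The arm gave way several millimetres, so that tap ended at 9 N. The sixth push was made to settle whether the wedge was home.

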